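# Take the specimen stone from its stand with tongs

### The job

Lift the clear cover off the round specimen stand by its knob and stand it upright, wholly on the round cork mat, and let go of it. Then pick up the spring tongs, squeeze their jaws onto the stone on the stand and lift it well clear, about 15 cm above the table; never touch the stone with the robot itself, and leave the other things on the table where they lie. Finish while holding: the robot keeps squeezing the tongs, and the tongs keep the stone up in the air.

Things in the scene. Friction and masses are not known exactly. Their poses are not given: they have to be found in the camera images.
- stand: Fixed aluminium specimen stand, a round disc 90 mm in diameter and 10 mm high with a raised round seat 52 mm in diameter in its middle, the top of which is 15 mm above the table. Origin at the centre of its underside, on the table; z up.
- cover: Loose clear plastic cover over the stone, standing on the stand's disc around the seat: a tube 70 mm outside, 64 mm inside, open below, with a flat top whose upper face is 54 mm above the lower rim. About 120 g. Origin at the centre of the lower rim, 10 mm above the table at the start; z up. The stone inside reaches 45 mm above the table: lift over 40 mm before moving sideways.
- cover_knob (a point): Middle of the metal knob on the cover's top, 65 mm above the cover's lower rim. The knob is 22 mm in diameter and 22 mm high.
- mat: Fixed round cork mat, 120 mm in diameter, 3 mm thick, empty at the start; it lies on the table to one side of the stand, the tongs on the other. Origin at the centre of its underside.
- stone: Loose eight-sided dark grey-blue stone, about 26 mm across, 30 mm high, upright sides from 4 to 20 mm above its underside and a tapering top. About 35 g. It stands on the seat under the cover. Origin at the centre of its underside; z up.
- stone_center (a point): Point on the stone's axis 12 mm above its underside, half way up the upright sides.
- tongs: Loose spring tongs, 223 mm long, 115 g, balanced about the grips: two steel arms on edge, 20 mm high, hinged at the back, closing in the horizontal plane, mirrored about the centre line. Origin midway between the two black grips, level with the lower edges (on the table at the start); x along the centre line to the jaws, z up. Grips: x = -36 to 36 mm, 24 mm high; when open 58 mm over all at x = 0.
- tongs_jaws (a point): Middle of the jaws, 90 mm ahead of the tongs' origin, 10 mm above the lower edge. Jaws: flat plates at x = 72 to 108 mm, 20 mm high, 60 mm apart inside when open, about 75 mm over their outsides. Squeezing the grips shuts them 1.9 times as much: grips 52 mm over all, jaws 49 mm apart; grips 40 mm, jaws 26 mm apart and parallel.
- tongs_left (a joint): Closing angle of each tongs arm, rad: 0 = open, 0.09 = closed on the stone, 0.155 = shut on nothing. A spring pushes each grip outward with 6 N (open) to 9 N (on the stone), so a gripper stopped part closed, at 50 to 54 mm, carries the tongs by friction with the jaws still open; about 20 to 40 N closes them firmly on the stone.
- dish_rock: Bystander: a steel dish about 110 mm across with a yellowish rock, 50 mm high, beyond the stand. Origin under its centre.
- puck_a: Bystander: white disc 50 mm in diameter, 14 mm high. Origin under its centre.
- puck_b: Bystander: a second white disc like it.
- pliers: Bystander: small blue-handled pliers, 130 mm long, 10 mm high, lying flat. Origin under their pivot.
- brush: Bystander: a brush 160 mm long, lying flat. Origin near its middle.
Not all that is in view belongs to the job. What is shaped like the cover but green is not meant.

How it is judged:
On the way, in this order (a step that is already met when the one before it is completed fails the run):
1. the cover stands upright on the cork mat, released (horizontal distance between cover and mat below 0.025 m and angle between cover's own z axis and vertical below 0.1 rad and height (world z) of cover below 0.008 m and linear speed of cover below 0.03 m/s and contact force between cover and the fingers below 0.1 N), for 0.2 s.
2. the tongs, squeezed by the robot, are closed on the stone (contact force between tongs and stone above 1 N and distance between stone_center and tongs_jaws below 0.022 m and contact force between the fingers and tongs above 2 N and value of joint tongs_left between 0.06 and 0.125 rad), for 0.2 s.
At the end, for the whole second after the job is handed in: Stone still, in the jaws (within 22 mm of their middle), underside over 100 mm and tongs over 80 mm above the table, touched by the tongs only; robot squeezing the tongs; cover upright, at rest, released, within 25 mm of the mat's centre; bystanders within 30 mm of their starts (all of step 1 and all of step 2 and height (world z) of stone above 0.1 m and height (world z) of tongs above 0.08 m and linear speed of stone below 0.05 m/s and contact force between stone and the arm below 0.1 N and contact force between stone and the fingers below 0.1 N and contact force between stone and stand below 0.1 N and distance of each of dish_rock, puck_a, puck_b, pliers, brush from where it was at the start of the episode below 0.03 m); the arm keeps its last pose, push and grip.
It fails at once if the robot touches the stone itself (contact force between stone and the fingers above 0.3 N or contact force between stone and the arm above 0.3 N).
It fails at once if a bystander is pushed away (30 mm) (distance of any of dish_rock, puck_a, puck_b, pliers, brush from where it was at the start of the episode above 0.03 m).
It also fails if it takes over 72 s, if anything falls off the work surface, if the arm or the gripper's body presses on something with over 40 N, if the wrist force passes 120 N, or if a joint passes its speed limit or range.

### The arm

A 6-joint arm with a two-finger parallel gripper is mounted at the origin on the work surface. World frame = base frame: x ahead of the robot, y to its left, z up, the work surface at z = 0. Lengths are in m, angles in rad, forces in N, time in s.
With the tool pointing down it reaches from about 0.325 to 0.85 m from the base axis. Payload 4.4 kg.
Tool frame: the origin (TCP) lies at the very end of the fingers, on their centre line; the grasp point (between the pads) lies 19 mm behind it; z points along the fingers, y is the line along which they close (so a half turn about z gives the same grasp; the last joint's range is limited). The gripper opens to 94 mm and grips with 3 to 60 N. Pads are 16 mm wide; open, the fingers measure 119 mm over their backs; the gripper's body (75 mm by 177 mm) begins 78 mm behind the grasp point.
Start: joints at [-1.498, 0.207, 1.542, -0, 1.393, -0.15], TCP at [0.127, -0.561, 0.205] pointing down, gripper open.
Joint ranges: [-2.73, 2.73], [-0.86, 2.22], [0.23, 2.46], [-1.11, 4.25], [0.08, 2.63], [-2.82, 2.82]. Speed limits (rad/s): [2.79, 2.79, 3.14, 3.14, 3.14, 3.14].

### API

Orientations are given as a unit quaternion [x, y, z, w].
In Python, from workcell import arm gives the robot as it stands. The module is installed in compiled form; this text tells all that it offers.
- The arm moves only by the tool servo_tool, never from a script. Its argument "moves" is a list of rows, each an object of numbers: "grip": the opening, from -1 (shut) to 1 (fully open); "dx", "dy", "dz": the shift along the tool's x, y, z in cm; "roll": the turn about the tool's z in degrees. In form: [{"grip": .., "dx": .., "dy": .., "dz": .., "roll": ..}, ...]. A call has exactly 8 rows; each row shifts and turns the commanded pose from where the row before left it, along the tool's axes as they then stand; what a row does not reach is not made up. A row lasts 1/8 s, in which the tool goes at most 62.5 mm and 10.7 degrees, less where a joint would pass 70% of its speed; a pose out of reach is approached as far as the arm can. A call with a gripper value outside its range is refused whole. The fingers move at their own pace and stop on an object; "force" is the grip in N (left out, the last holds). Time passes only in rows, so rows that do not move let the fingers close, or fill a call up. It gives the time, the measured TCP pose, the force, the opening and the grip force at its end, in the units of the state.
- arm.state(): the state, without advancing time (a new reading comes with each control period).
- arm.grab_frame(name): name is "side" or "top" or "wrist"; returns a dict with "image" (480x640x3 uint8, red, green, blue), "depth" (480x640 float32, m along the optical axis (not along the pixel's ray), 0 where there is no reading), "K" (3x3 intrinsics, pixels), "k1" (the pictures are not rectified: a ray, as slopes to the right and down, at radius r is drawn at 1 + k1 r^2 times it, then the intrinsics apply), "eye" and "rotation" of the camera in the world; the wrist camera has in their place "mount" (4x4, takes a point from camera to tool coordinates, whose origin is the TCP and whose axes are the flange's). Camera axes: x right, y down, z forward; pixel columns grow to the right and rows downward; lengths in m; the calibration is good to about 2 mm. A picture is of the moment at which its call begins: read the wrist's pose just before it.
- arm.sign_off(): hands the job in; it is judged then, once.
The state is a dict: "t": time; "joint_pos": joint angles; "qd": joint speeds; "joint_torque": joint torques, N m; "position": TCP position; "tool_rot": TCP orientation; "contact_force": force on the tool from outside, world axes, zero at the start; "ft_torque": the same for the moment, N m; "grip_width": finger opening in m; "finger_force": force on a finger pad.
Only numpy, scipy, OpenCV 4.12 (cv2) and the standard library are available. Lean on these libraries where they do the work, as an engineer would, in place of code of your own. Each camera call takes 0.05 s, during which the arm holds its last target. There are 200 camera calls.

## Working session

There is one attempt and no reset: what is moved stays moved. The work goes in short steps, Python scripts to look and compute and a tool call to move; the robot and the scene stay as the last step left them, time stands still between calls to the robot, and variables do not carry over. Pictures are saved under pics/ and viewed, at most 10 in all, crops included, and the job is handed in when it is done.

Besides the shell and the picture viewer there is one more tool, called as name([rows], argument=value, ...), one row to a line, values as JSON. servo_tool: Moves the arm, as the interface text tells. Its arguments: {"type":"object","properties":{"moves":{"type":"array"},"force":{"type":"number"}},"required":["moves"]}

```bash
mkdir -p pics
cat > h.py <<'E'
import numpy as np, cv2
from workcell import arm
from scipy.spatial.transform import Rotation as R
def grab(n):
    s=arm.state(); f=arm.grab_frame(n)
    if 'mount' in f:
        T=np.eye(4); T[:3,:3]=R.from_quat(s['tool_rot']).as_matrix(); T[:3,3]=s['position']
        M=T@np.array(f['mount']); f['eye']=M[:3,3]; f['rotation']=M[:3,:3]
    f['eye']=np.array(f['eye']); f['rotation']=np.array(f['rotation']); f['K']=np.array(f['K'])
    return f
def rays(f,uv):
    uv=np.asarray(uv,float).reshape(-1,1,2)
    n=cv2.undistortPoints(uv,f['K'],np.array([f['k1'],0,0,0,0.]),None,None).reshape(-1,2)
    return np.c_[n,np.ones(len(n))]@f['rotation'].T
def plane(f,uv,z):
    d=rays(f,uv); return f['eye']+d*((z-f['eye'][2])/d[:,2])[:,None]
def cloud(f):
    v,u=np.mgrid[:480,:640]; d=rays(f,np.c_[u.ravel(),v.ravel()])
    return (f['eye']+d*f['depth'].reshape(-1,1)).reshape(480,640,3)
def save(f,n): cv2.imwrite('pics/'+n,f['image'][:,:,::-1])
E
python3 - <<'E'
from h import *
s=arm.state(); print(s['t'],s['position'],s['tool_rot'],s['grip_width'])
for n in('top','side','wrist'):
    f=grab(n); np.save(n+'.npy',f,allow_pickle=True); save(f,n+'.png'); print(n,f['eye'],f['rotation'].round(3).tolist(),f['K'].tolist(),f['k1'])
E
```

```text
0.0 [ 0.12697551 -0.55998824  0.20430451] [ 9.93798110e-01  1.11193745e-01  2.55831861e-05 -1.12532150e-03] 0.09427080543247075
top [ 0.45046962 -0.00439371  0.92067864] [-0.703, 0.707, -0.054, 0.052] [[498.693531772588, 0.0, 313.71339422884637], [0.0, 498.693531772588, 238.4535964261927], [0.0, 0.0, 1.0]] -0.11500453519989172
side [0.23365264 0.59294504 0.88824883] [-0.242, 0.908, -0.333, 0.08] [[611.985905429366, 0.0, 310.99173223454136], [0.0, 611.985905429366, 245.62504170653744], [0.0, 0.0, 1.0]] -0.18889890091220915
wrist [ 0.19892127 -0.54510013  0.38403066] [[0.221, -0.944, -0.246], [-0.975, -0.215, -0.053], [-0.002, 0.251, -0.968]] [[353.59097432418906, 0.0, 322.7374937762595], [0.0, 353.59097432418906, 236.17826547097988], [0.0, 0.0, 1.0]] -0.06365336655736249
```

View pics/top.png

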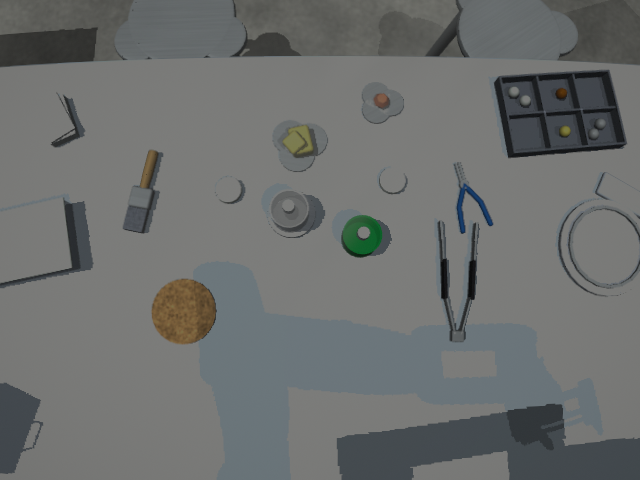

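View pics/side.png

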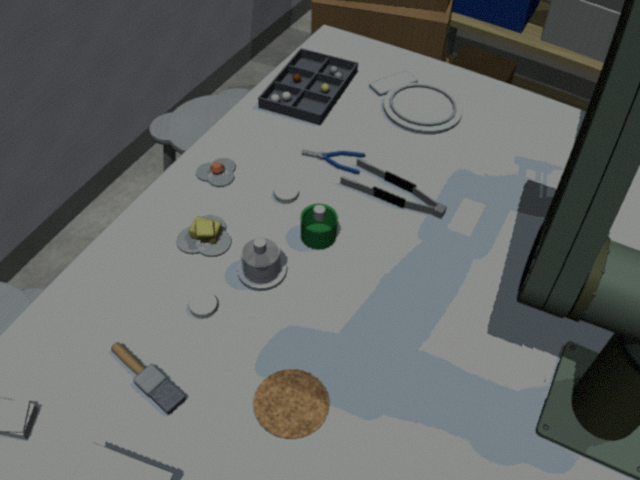

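Top view: the two cover shapes are the clear one on the stand (290,210; knob 288,206) and the green one (362,236). The clear one standing on the round aluminium disc is the one meant, and the green one is the decoy. The mat is at (184,311). The tongs have grips at (445,278) and (472,280), jaws at the top (443–475, ~240) and the hinge at (457,335). The side view agrees: cover (261,262), green (319,228), mat (291,404). Next I'll confirm with a crop and measure.

```bash
sed -i "s/    f\['eye'\]=np.array(f\['eye'\]); f\['rotation'\]=np.array(f\['rotation'\]);/    f['eye']=np.array(f['eye']); r=np.array(f['rotation']); f['rotation']=R.from_quat(r).as_matrix() if r.size==4 else r;/" h.py
python3 - <<'E'
from h import *
F={}
for n in('top','side'):
    f=np.load(n+'.npy',allow_pickle=True).item(); f['rotation']=R.from_quat(f['rotation']).as_matrix() if np.array(f['rotation']).size==4 else f['rotation']; F[n]=f
t,s=F['top'],F['side']
def blobs(m,amin):
    n,l,st,c=cv2.connectedComponentsWithStats(m.astype(np.uint8)); return [(st[i].tolist(),c[i],l==i) for i in range(1,n) if st[i,4]>amin]
for n,f in F.items():
    hsv=cv2.cvtColor(f['image'],cv2.COLOR_RGB2HSV)
    m=(hsv[:,:,0]>8)&(hsv[:,:,0]<22)&(hsv[:,:,1]>110)&(hsv[:,:,2]>60)
    for st,c,mm in blobs(cv2.morphologyEx(m.astype(np.uint8),cv2.MORPH_CLOSE,np.ones((7,7))),1200):
        print(n,'mat',st,plane(f,[c],.003)[0].round(4))
    dk=f['image'].max(2)<30
    for st,c,mm in blobs(dk,60):
        if (n=='top' and 400<c[0]<500 and 200<c[1]<350) or (n=='side' and 340<c[0]<450 and 150<c[1]<220):
            r=cv2.minAreaRect(np.argwhere(mm)[:,::-1].astype(np.float32)); print(n,'dark',st,r,plane(f,cv2.boxPoints(r),.024)[:,:2].round(4).tolist(), plane(f,[r[0]],.024)[0].round(4))
P=cloud(t)
q=P[185:235,265:315]; z=q[:,:,2]
for a,b in((.003,.013),(.055,.067),(.068,.095)):
    k=(z>a)&(z<b); print('z',a,b,k.sum(),np.median(q[k],0) if k.any() else 0, (q[k].min(0)+q[k].max(0))/2 if k.any() else 0)
def pair(a,b):
    A,B=t['eye'],s['eye'];d=rays(t,[a])[0];e=rays(s,[b])[0]
    x=np.linalg.lstsq(np.c_[d,-e],B-A,rcond=None)[0]; return ((A+d*x[0]+B+e*x[1])/2).round(4),np.linalg.norm(A+d*x[0]-B-e*x[1]).round(4)
print('knob',pair((288.5,205.5),(260,245)))
for nm,uv in dict(jawL=(441,222),jawR=(476,224),hinge=(457,337),plt=(458,163),plb=(463,231),plr=(491,223)).items(): print(nm,plane(t,[uv],.02)[0].round(4))
A=cv2.resize(t['image'][160:270,245:405],None,fx=5,fy=5,interpolation=cv2.INTER_CUBIC)[:300*2]
B=cv2.resize(t['image'][150:350,425:505],None,fx=3,fy=3,interpolation=cv2.INTER_CUBIC)
cv2.imwrite('pics/c1.png',A[:,:,::-1]); cv2.imwrite('pics/c2.png',B[:,:,::-1])
E
```

```text
top mat [152, 279, 64, 65, 3173] [0.4558 0.233  0.003 ]
top dark [441, 259, 6, 40, 191] ((443.8544616699219, 278.4885559082031), (39.011962890625, 4.9006757736206055), 88.15238952636719) [[0.5471, -0.2388], [0.5474, -0.2479], [0.4765, -0.2473], [0.4764, -0.2383]] [ 0.5117 -0.243   0.024 ]
top dark [468, 260, 7, 39, 203] ((471.4141845703125, 278.9745178222656), (5.51652717590332, 38.05101013183594), 2.4895527362823486) [[0.4761, -0.2859], [0.5453, -0.2922], [0.5447, -0.3025], [0.4755, -0.2961]] [ 0.5102 -0.2941  0.024 ]
side mat [313, 0, 139, 52, 1996] [ 0.819  -0.9631  0.003 ]
side mat [255, 370, 73, 68, 3865] [0.4558 0.236  0.003 ]
side dark [385, 173, 30, 19, 224] ((398.8977355957031, 181.66847229003906), (31.69236946105957, 7.256296634674072), 25.559965133666992) [[0.5414, -0.278], [0.5441, -0.2993], [0.4765, -0.2925], [0.4746, -0.2717]] [ 0.5089 -0.2853  0.024 ]
side dark [374, 188, 31, 19, 237] ((388.4755554199219, 197.23965454101562), (33.863258361816406, 7.296894550323486), 22.932100296020508) [[0.5419, -0.2243], [0.5453, -0.2445], [0.4755, -0.2427], [0.4729, -0.2228]] [ 0.5086 -0.2335  0.024 ]
z 0.003 0.013 440 [0.61950994 0.01217971 0.00986646] [0.6443829  0.03776639 0.00798683]
z 0.055 0.067 1072 [0.63301199 0.0357663  0.06414491] [0.63492269 0.03667692 0.06101356]
z 0.068 0.095 150 [0.63335531 0.03640286 0.08582922] [0.63283833 0.03196551 0.07867441]
knob (array([0.6363, 0.0359, 0.0762]), np.float64(0.0005))
jawL [ 0.6165 -0.2433  0.02  ]
jawR [ 0.6125 -0.3095  0.02  ]
hinge [ 0.4062 -0.2643  0.02  ]
plt [ 0.7302 -0.2818  0.02  ]
plb [ 0.5995 -0.284   0.02  ]
plr [ 0.6143 -0.3384  0.02  ]
```

View pics/c1.png

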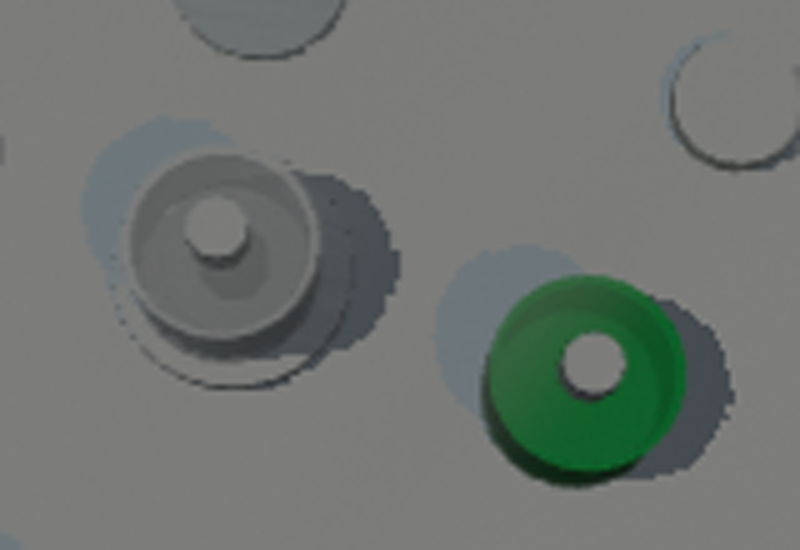

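View pics/c2.png

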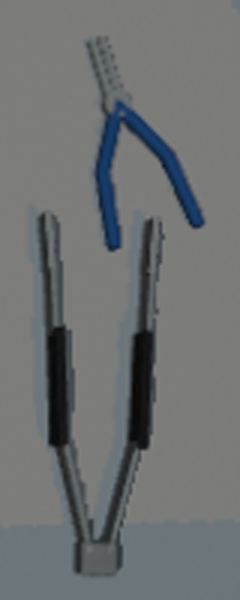

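The crops confirm it: the clear cover with its knob at crop (217,228) sits on the round disc, and the green decoy stands at (590,365). In c2 the tongs' jaws point away from the robot (top), with a pliers handle tip between them, so the tongs have to be lifted straight up. The knob is at about (0.634, 0.036), and the tool yaw should be zeroed first.

servo_tool([
  {"grip": 1, "dx": 0, "dy": 0, "dz": 0, "roll": 6.4},
  {"grip": 1, "dx": 0, "dy": 0, "dz": 0, "roll": 6.4},
  {"grip": 1, "dx": 3.2, "dy": -3.7, "dz": 0, "roll": 0},
  {"grip": 1, "dx": 3.2, "dy": -3.7, "dz": 0, "roll": 0},
  {"grip": 1, "dx": 3.2, "dy": -3.7, "dz": 0, "roll": 0},
  {"grip": 1, "dx": 3.2, "dy": -3.7, "dz": 0, "roll": 0},
  {"grip": 1, "dx": 3.2, "dy": -3.7, "dz": 0, "roll": 0},
  {"grip": 1, "dx": 3.2, "dy": -3.7, "dz": 0, "roll": 0},
], force=30)

```text
t: 1.15
position: [0.3199, -0.3374, 0.2053]
tool_rot: [1.0, -0.0, 0.0, -0.0]
contact_force: [0.3, -0.2, 0.8]
grip_width: 0.0937
finger_force: 0.0
```

servo_tool([
  {"grip": 1, "dx": 3.7, "dy": -4.5, "dz": 0, "roll": 0},
  {"grip": 1, "dx": 3.7, "dy": -4.5, "dz": 0, "roll": 0},
  {"grip": 1, "dx": 3.7, "dy": -4.5, "dz": 0, "roll": 0},
  {"grip": 1, "dx": 3.7, "dy": -4.5, "dz": 0, "roll": 0},
  {"grip": 1, "dx": 3.7, "dy": -4.5, "dz": 0, "roll": 0},
  {"grip": 1, "dx": 3.7, "dy": -4.5, "dz": 0, "roll": 0},
  {"grip": 1, "dx": 3.7, "dy": -4.5, "dz": 0, "roll": 0},
  {"grip": 1, "dx": 3.7, "dy": -4.5, "dz": 0, "roll": 0},
])

```text
t: 2.15
position: [0.6162, 0.0226, 0.2051]
tool_rot: [1.0, -0.0, -0.0, 0.0]
contact_force: [-0.1, -0.7, -0.3]
grip_width: 0.0937
finger_force: 0.0
```

servo_tool([
  {"grip": 1, "dx": 1.0, "dy": -0.6, "dz": 2, "roll": 0},
  {"grip": 1, "dx": 0.5, "dy": 0, "dz": 1, "roll": 0},
  {"grip": 1, "dx": 0, "dy": 0, "dz": 0, "roll": 0},
  {"grip": 1, "dx": 0, "dy": 0, "dz": 0, "roll": 0},
  {"grip": 1, "dx": 0, "dy": 0, "dz": 0, "roll": 0},
  {"grip": 1, "dx": 0, "dy": 0, "dz": 0, "roll": 0},
  {"grip": 1, "dx": 0, "dy": 0, "dz": 0, "roll": 0},
  {"grip": 1, "dx": 0, "dy": 0, "dz": 0, "roll": 0},
])

```text
t: 3.15
position: [0.6304, 0.0269, 0.1756]
tool_rot: [1.0, -0.0, 0.0, -0.0]
contact_force: [0.6, -0.3, -0.3]
grip_width: 0.0938
finger_force: 0.0
```

Run:
```python
from h import *
s=arm.state(); print(s['position'],s['joint_pos'])
f=grab('wrist'); save(f,'w1.png'); np.save('w1.npy',f)
P=cloud(f); z=P[:,:,2]; near=np.hypot(P[:,:,0]-.634,P[:,:,1]-.036)
for a,b,r in((.007,.013,.06),(.055,.067,.05),(.08,.092,.03)):
    k=(z>a)&(z<b)&(near<r)&(f['depth']>0); q=P[k]; print(a,k.sum(),q.mean(0) if len(q) else 0,(q.min(0)+q.max(0))/2 if len(q) else 0, q.max(0)-q.min(0) if len(q) else 0)
```

```text
[0.63042828 0.02692489 0.17560891] [-9.43708498e-02  3.46999937e-01  1.42731814e+00  3.24535291e-05
  1.36703702e+00  1.47696213e+00]
0.007 1490 [0.66153508 0.02650973 0.01040712] [0.64731096 0.0339368  0.01007182] [0.06989484 0.08950365 0.00573284]
0.055 4614 [0.63822347 0.03596537 0.06437975] [0.63657032 0.03619721 0.06098609] [0.06976941 0.06950599 0.01191261]
0.08 602 [0.63728569 0.03594411 0.08620733] [0.63689493 0.03587028 0.0843523 ] [0.02160554 0.02128771 0.0084718 ]
```

View pics/w1.png

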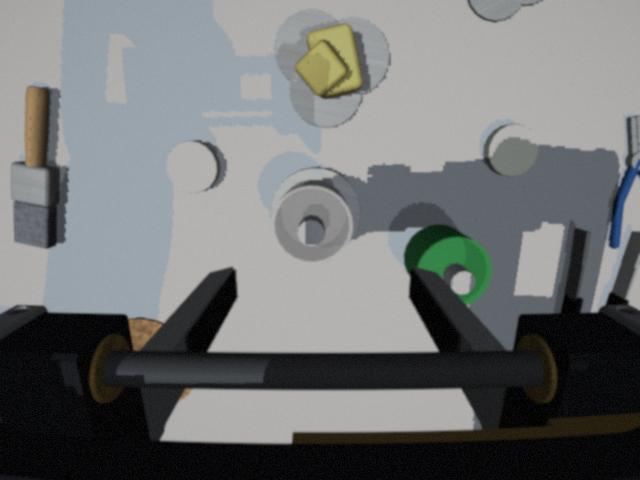

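The wrist view shows the clear cover at (313,222) with its knob at (310,232), well between the fingers, and the green one off to the right at (450,265). The three measurements put the knob at (0.636, 0.036), so I'm descending to TCP z 0.068.

servo_tool([
  {"grip": 1, "dx": 0.3, "dy": -0.5, "dz": 1.8, "roll": 0},
  {"grip": 1, "dx": 0.25, "dy": -0.4, "dz": 2, "roll": 0},
  {"grip": 1, "dx": 0, "dy": 0, "dz": 2, "roll": 0},
  {"grip": 1, "dx": 0, "dy": 0, "dz": 2, "roll": 0},
  {"grip": 1, "dx": 0, "dy": 0, "dz": 1.5, "roll": 0},
  {"grip": 1, "dx": 0, "dy": 0, "dz": 1.0, "roll": 0},
  {"grip": 1, "dx": 0, "dy": 0, "dz": 0.4, "roll": 0},
  {"grip": 1, "dx": 0, "dy": 0, "dz": 0, "roll": 0},
])

```text
t: 4.2
position: [0.6362, 0.0358, 0.0687]
tool_rot: [1.0, -0.0, 0.0, 0.0]
contact_force: [-0.8, -0.3, 0.1]
grip_width: 0.0941
finger_force: 0.0
```

servo_tool([
  {"grip": -0.2, "dx": 0, "dy": 0, "dz": 0, "roll": 0},
  {"grip": -0.4, "dx": 0, "dy": 0, "dz": 0, "roll": 0},
  {"grip": -0.6, "dx": 0, "dy": 0, "dz": 0, "roll": 0},
  {"grip": -1, "dx": 0, "dy": 0, "dz": 0, "roll": 0},
  {"grip": -1, "dx": 0, "dy": 0, "dz": 0, "roll": 0},
  {"grip": -1, "dx": 0, "dy": 0, "dz": 0, "roll": 0},
  {"grip": -1, "dx": 0, "dy": 0, "dz": 0, "roll": 0},
  {"grip": -1, "dx": 0, "dy": 0, "dz": 0, "roll": 0},
], force=30)

```text
t: 5.2
position: [0.6358, 0.036, 0.0684]
tool_rot: [1.0, -0.0, -0.0, -0.0]
contact_force: [0.3, 0.5, 0.6]
grip_width: 0.0215
finger_force: 30.0
```

servo_tool([
  {"grip": -1, "dx": 0, "dy": 0, "dz": -0.5, "roll": 0},
  {"grip": -1, "dx": 0, "dy": 0, "dz": -1, "roll": 0},
  {"grip": -1, "dx": 0, "dy": 0, "dz": -1.5, "roll": 0},
  {"grip": -1, "dx": 0, "dy": 0, "dz": -1.5, "roll": 0},
  {"grip": -1, "dx": 0, "dy": 0, "dz": -1.5, "roll": 0},
  {"grip": -1, "dx": 0, "dy": 0, "dz": -1.5, "roll": 0},
  {"grip": -1, "dx": 0, "dy": 0, "dz": -1.0, "roll": 0},
  {"grip": -1, "dx": 0, "dy": 0, "dz": -0.5, "roll": 0},
])

```text
t: 6.2
position: [0.6362, 0.0359, 0.1594]
tool_rot: [1.0, -0.0, 0.001, 0.0]
contact_force: [-0.2, 0.5, -1.1]
grip_width: 0.021
finger_force: 30.0
```

servo_tool([
  {"grip": -1, "dx": -1, "dy": -1.1, "dz": 0, "roll": 0},
  {"grip": -1, "dx": -2, "dy": -2.2, "dz": 0, "roll": 0},
  {"grip": -1, "dx": -2, "dy": -2.2, "dz": 0, "roll": 0},
  {"grip": -1, "dx": -2, "dy": -2.2, "dz": 0, "roll": 0},
  {"grip": -1, "dx": -2, "dy": -2.2, "dz": 0, "roll": 0},
  {"grip": -1, "dx": -2, "dy": -2.2, "dz": 0, "roll": 0},
  {"grip": -1, "dx": -2, "dy": -2.2, "dz": 0, "roll": 0},
  {"grip": -1, "dx": -2, "dy": -2.2, "dz": 0, "roll": 0},
])

```text
t: 7.2
position: [0.4837, 0.202, 0.1575]
tool_rot: [1.0, -0.0, -0.001, 0.0]
contact_force: [-0.1, 0.2, 0.2]
grip_width: 0.0213
finger_force: 30.0
```

servo_tool([
  {"grip": -1, "dx": -2, "dy": -2.2, "dz": 0, "roll": 0},
  {"grip": -1, "dx": -1, "dy": -1.1, "dz": 1, "roll": 0},
  {"grip": -1, "dx": 0, "dy": 0, "dz": 1.5, "roll": 0},
  {"grip": -1, "dx": 0, "dy": 0, "dz": 1.5, "roll": 0},
  {"grip": -1, "dx": 0, "dy": 0, "dz": 1.5, "roll": 0},
  {"grip": -1, "dx": 0, "dy": 0, "dz": 1.5, "roll": 0},
  {"grip": -1, "dx": 0, "dy": 0, "dz": 0.5, "roll": 0},
  {"grip": -1, "dx": 0, "dy": 0, "dz": 0, "roll": 0},
])

```text
t: 8.2
position: [0.456, 0.2338, 0.083]
tool_rot: [1.0, -0.0, -0.0, 0.0]
contact_force: [0.7, -0.4, -1.4]
grip_width: 0.0217
finger_force: 30.0
```

Run:
```python
from h import *
s=arm.state(); print(s['position'],s['contact_force'],s['grip_width'])
f=grab('top');g=grab('side'); cv2.imwrite('pics/place.png',np.vstack([cv2.resize(f['image'][160:380,110:350],(600,300))[:,:,::-1],cv2.resize(g['image'][220:460,180:420],(600,300))[:,:,::-1]]))
```

```text
[0.45595176 0.23380032 0.0829929 ] [ 0.65971015 -0.36214547 -1.38544352] 0.021705323602194532
```

View pics/place.png

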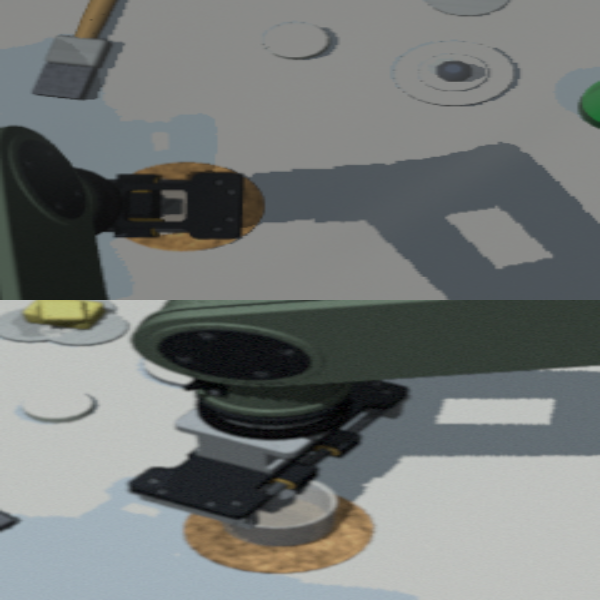

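The cover hangs upright above the middle of the mat, and the stone is uncovered on the stand (upper panel, 455,70). Lowering and releasing.

servo_tool([
  {"grip": -1, "dx": 0, "dy": 0, "dz": 1, "roll": 0},
  {"grip": -1, "dx": 0, "dy": 0, "dz": 0.6, "roll": 0},
  {"grip": -1, "dx": 0, "dy": 0, "dz": 0.3, "roll": 0},
  {"grip": -1, "dx": 0, "dy": 0, "dz": 0.15, "roll": 0},
  {"grip": -1, "dx": 0, "dy": 0, "dz": 0.05, "roll": 0},
  {"grip": -1, "dx": 0, "dy": 0, "dz": 0.05, "roll": 0},
  {"grip": -1, "dx": 0, "dy": 0, "dz": 0, "roll": 0},
  {"grip": -1, "dx": 0, "dy": 0, "dz": 0, "roll": 0},
])

```text
t: 9.3
position: [0.4561, 0.234, 0.0621]
tool_rot: [1.0, -0.0, 0.0, -0.0]
contact_force: [0.2, 0.2, -1.8]
grip_width: 0.0212
finger_force: 30.0
```

servo_tool([
  {"grip": -0.4, "dx": 0, "dy": 0, "dz": 0, "roll": 0},
  {"grip": 0, "dx": 0, "dy": 0, "dz": 0, "roll": 0},
  {"grip": 0.5, "dx": 0, "dy": 0, "dz": 0, "roll": 0},
  {"grip": 1, "dx": 0, "dy": 0, "dz": 0, "roll": 0},
  {"grip": 1, "dx": 0, "dy": 0, "dz": 0, "roll": 0},
  {"grip": 1, "dx": 0, "dy": 0, "dz": 0, "roll": 0},
  {"grip": 1, "dx": 0, "dy": 0, "dz": 0, "roll": 0},
  {"grip": 1, "dx": 0, "dy": 0, "dz": 0, "roll": 0},
])

```text
t: 10.3
position: [0.456, 0.234, 0.0619]
tool_rot: [1.0, -0.0, 0.0, -0.0]
contact_force: [-1.3, -0.2, -0.7]
grip_width: 0.0929
finger_force: 0.0
```

servo_tool([
  {"grip": 1, "dx": 0, "dy": 0, "dz": -0.5, "roll": 0},
  {"grip": 1, "dx": 0, "dy": 0, "dz": -1, "roll": 0},
  {"grip": 1, "dx": 0, "dy": 0, "dz": -2, "roll": 0},
  {"grip": 1, "dx": 0, "dy": 0, "dz": -3, "roll": 0},
  {"grip": 1, "dx": 0, "dy": 0, "dz": -3, "roll": 0},
  {"grip": 1, "dx": 0, "dy": 0, "dz": -3, "roll": 0},
  {"grip": 1, "dx": 0, "dy": 2, "dz": -1, "roll": 0},
  {"grip": 1, "dx": 0, "dy": 4, "dz": 0, "roll": 0},
])

```text
t: 11.3
position: [0.4573, 0.1745, 0.1995]
tool_rot: [1.0, 0.001, 0.002, -0.001]
contact_force: [0.6, -0.5, -1.0]
grip_width: 0.0942
finger_force: 0.0
```

servo_tool([
  {"grip": 1, "dx": 0.5, "dy": 5, "dz": 0, "roll": 0},
  {"grip": 1, "dx": 0.5, "dy": 5, "dz": 0, "roll": 0},
  {"grip": 1, "dx": 0.5, "dy": 5, "dz": 0, "roll": 0},
  {"grip": 1, "dx": 0.5, "dy": 5, "dz": 0, "roll": 0},
  {"grip": 1, "dx": 0.5, "dy": 5, "dz": 0, "roll": 0},
  {"grip": 1, "dx": 0.5, "dy": 5, "dz": 0, "roll": 0},
  {"grip": 1, "dx": 0.5, "dy": 5, "dz": 0, "roll": 0},
  {"grip": 1, "dx": 0.5, "dy": 5, "dz": 0, "roll": 0},
])

```text
t: 12.3
position: [0.4959, -0.2278, 0.198]
tool_rot: [1.0, -0.0, 0.001, 0.0]
contact_force: [0.5, 0.0, -0.2]
grip_width: 0.0937
finger_force: 0.0
```

servo_tool([
  {"grip": 1, "dx": 0, "dy": 4, "dz": 0, "roll": 0},
  {"grip": 1, "dx": 0, "dy": 0, "dz": 0, "roll": 0},
  {"grip": 1, "dx": 0, "dy": 0, "dz": 0, "roll": 0},
  {"grip": 1, "dx": 0, "dy": 0, "dz": 0, "roll": 0},
  {"grip": 1, "dx": 0, "dy": 0, "dz": 0, "roll": 0},
  {"grip": 1, "dx": 0, "dy": 0, "dz": 0, "roll": 0},
  {"grip": 1, "dx": 0, "dy": 0, "dz": 0, "roll": 0},
  {"grip": 1, "dx": 0, "dy": 0, "dz": 0, "roll": 0},
])

```text
t: 13.3
position: [0.4957, -0.2659, 0.1969]
tool_rot: [1.0, -0.0, -0.0, 0.0]
contact_force: [0.3, 0.1, -0.2]
grip_width: 0.094
finger_force: 0.0
```

Run:
```python
from h import *
s=arm.state(); print(s['position'])
t=grab('top'); P=cloud(t); z=P[:,:,2]; ok=t['depth']>0
def rep(n,k):
    q=P[k&ok]; print(n,len(q), *( [q.mean(0).round(4),((q.min(0)+q.max(0))/2).round(4),np.ptp(q,axis=0).round(4)] if len(q) else []))
rep('cover top',(np.hypot(P[:,:,0]-.456,P[:,:,1]-.234)<.06)&(z>.045)&(z<.062)); rep('knob',(np.hypot(P[:,:,0]-.456,P[:,:,1]-.234)<.06)&(z>.072)&(z<.09))
rep('stone',(np.hypot(P[:,:,0]-.636,P[:,:,1]-.036)<.04)&(z>.03)&(z<.06))
hsv=cv2.cvtColor(t['image'],cv2.COLOR_RGB2HSV); rep('stonetop',(np.hypot(P[:,:,0]-.636,P[:,:,1]-.036)<.04)&(z>.041)&(z<.06))
f=grab('wrist'); W=cloud(f); np.save('w2.npy',f); zz=W[:,:,2]
k=(zz>.012)&(zz<.032)&(f['depth']>0)&(W[:,:,0]>.38)&(W[:,:,0]<.66)&(abs(W[:,:,1]+.27)<.06)
q=W[k]; print(len(q),q.min(0),q.max(0))
for a in np.arange(.4,.64,.02):
    y=q[(q[:,0]>=a)&(q[:,0]<a+.02)][:,1]
    if len(y)>5: print(round(a+.01,3),len(y),y.min().round(4),y.max().round(4),((y.min()+y.max())/2).round(4))
save(f,'w2.png')
```

```text
[ 0.49572527 -0.26594257  0.19694927]
cover top 1165 [0.4557 0.2325 0.0571] [0.456  0.234  0.0537] [0.0692 0.0681 0.0164]
knob 142 [0.4558 0.2333 0.0789] [0.4556 0.2342 0.0781] [0.0203 0.0229 0.011 ]
stone 158 [0.6335 0.0332 0.0402] [0.6345 0.0342 0.039 ] [0.024  0.0236 0.0174]
stonetop 66 [0.6347 0.0338 0.0443] [0.6339 0.034  0.0445] [0.0185 0.0162 0.0063]
2425 [ 0.39914438 -0.31479978  0.01200424] [ 0.64598484 -0.24172166  0.02676216]
0.41 361 -0.2768 -0.2548 -0.2658
0.43 135 -0.2819 -0.2541 -0.268
0.45 139 -0.288 -0.25 -0.269
0.47 167 -0.2978 -0.2432 -0.2705
0.49 250 -0.2995 -0.2433 -0.2714
0.51 254 -0.3011 -0.2436 -0.2723
0.53 261 -0.3035 -0.2439 -0.2737
0.55 210 -0.3055 -0.2431 -0.2743
0.57 167 -0.3079 -0.2433 -0.2756
0.59 224 -0.3122 -0.2417 -0.277
0.61 235 -0.3148 -0.2418 -0.2783
0.63 11 -0.2862 -0.2423 -0.2642
```

View pics/w2.png

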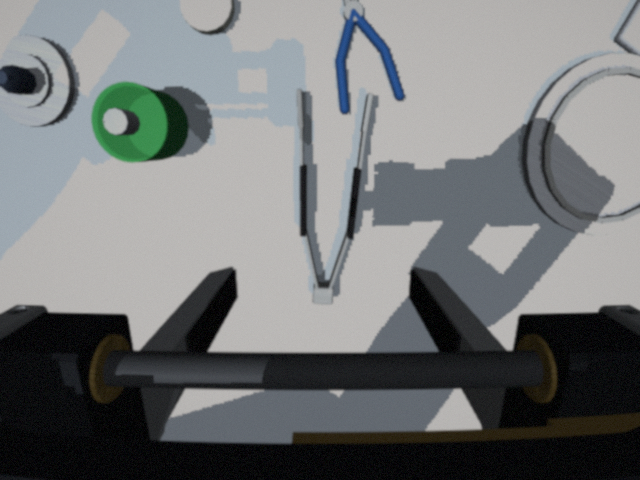

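The cover stands upright and released at (0.456, 0.234), and the stone is at (0.635, 0.034). The wrist view shows the tongs with grips at (303,200) and (355,203) and the hinge at (322,293), giving a centre of about (0.512, -0.2715) and yaw -3.6°. The pliers handle tip at (345,110) is by the jaw tips, so I'm descending straight down over the grips.

servo_tool([
  {"grip": 1, "dx": 1.0, "dy": 0.3, "dz": 1, "roll": 0},
  {"grip": 1, "dx": 0.6, "dy": 0.3, "dz": 2, "roll": 0},
  {"grip": 1, "dx": 0, "dy": 0, "dz": 2, "roll": 3.6},
  {"grip": 1, "dx": 0, "dy": 0, "dz": 2.5, "roll": 0},
  {"grip": 1, "dx": 0, "dy": 0, "dz": 2.5, "roll": 0},
  {"grip": 1, "dx": 0, "dy": 0, "dz": 2, "roll": 0},
  {"grip": 1, "dx": 0, "dy": 0, "dz": 1.5, "roll": 0},
  {"grip": 1, "dx": 0, "dy": 0, "dz": 1, "roll": 0},
])

```text
t: 14.4
position: [0.5112, -0.2716, 0.0502]
tool_rot: [0.999, -0.032, -0.001, -0.001]
contact_force: [-0.4, -0.9, 0.3]
grip_width: 0.0934
finger_force: 0.0
```

servo_tool([
  {"grip": 1, "dx": 0, "dy": 0, "dz": 1, "roll": 0},
  {"grip": 1, "dx": 0, "dy": 0, "dz": 1, "roll": 0},
  {"grip": 1, "dx": 0, "dy": 0, "dz": 1, "roll": 0},
  {"grip": 1, "dx": 0, "dy": 0, "dz": 0.8, "roll": 0},
  {"grip": 1, "dx": 0, "dy": 0, "dz": 0.5, "roll": 0},
  {"grip": 1, "dx": 0, "dy": 0, "dz": 0.2, "roll": 0},
  {"grip": 1, "dx": 0, "dy": 0, "dz": 0, "roll": 0},
  {"grip": 1, "dx": 0, "dy": 0, "dz": 0, "roll": 0},
])

```text
t: 15.4
position: [0.512, -0.2723, 0.0073]
tool_rot: [0.999, -0.032, 0.0, 0.0]
contact_force: [0.4, -0.2, 0.0]
grip_width: 0.0942
finger_force: 0.0
```

servo_tool([
  {"grip": 0.6, "dx": 0, "dy": 0, "dz": 0.3, "roll": 0},
  {"grip": 0.4, "dx": 0, "dy": 0, "dz": 0, "roll": 0},
  {"grip": 0.3, "dx": 0, "dy": 0, "dz": 0, "roll": 0},
  {"grip": 0.22, "dx": 0, "dy": 0, "dz": 0, "roll": 0},
  {"grip": 0.16, "dx": 0, "dy": 0, "dz": 0, "roll": 0},
  {"grip": 0.1, "dx": 0, "dy": 0, "dz": 0, "roll": 0},
  {"grip": 0.1, "dx": 0, "dy": 0, "dz": 0, "roll": 0},
  {"grip": 0.1, "dx": 0, "dy": 0, "dz": 0, "roll": 0},
], force=30)

```text
t: 16.4
position: [0.5118, -0.272, 0.004]
tool_rot: [0.999, -0.032, 0.0, 0.0]
contact_force: [0.9, 0.1, 0.7]
grip_width: 0.0517
finger_force: 7.0
```

servo_tool([
  {"grip": 0.1, "dx": 0, "dy": 0, "dz": -0.3, "roll": 0},
  {"grip": 0.1, "dx": 0, "dy": 0, "dz": -0.7, "roll": 0},
  {"grip": 0.1, "dx": 0, "dy": 0, "dz": -1, "roll": 0},
  {"grip": 0.1, "dx": 0, "dy": 0, "dz": -2, "roll": 0},
  {"grip": 0.1, "dx": 0, "dy": 0, "dz": -3, "roll": 0},
  {"grip": 0.1, "dx": 0, "dy": 0, "dz": -3, "roll": 0},
  {"grip": 0.1, "dx": 0, "dy": 0, "dz": -2, "roll": 0},
  {"grip": 0.1, "dx": 0, "dy": 0, "dz": -1, "roll": 0},
])

```text
t: 17.4
position: [0.5125, -0.2726, 0.1362]
tool_rot: [0.999, -0.032, 0.001, 0.001]
contact_force: [0.0, 0.7, -1.6]
grip_width: 0.0521
finger_force: 6.7
```

```bash
cat > tj.py <<'E'
from h import *
s=arm.state(); p=s['position']; print(p,s['grip_width'],s['finger_force'])
Rt=R.from_quat(s['tool_rot']).as_matrix()
f=grab('wrist'); save(f,'w3.png'); W=cloud(f); L=(W-np.array(p))@Rt   # tool coords
k=(f['depth']>0)&(abs(L[:,:,1])<.05)&(L[:,:,0]>.045)&(L[:,:,0]<.13)&(abs(L[:,:,2]+.01)<.03)
q=L[k]; print(len(q),q.min(0),q.max(0))
for a in np.arange(.05,.12,.01):
    e=q[(q[:,0]>=a)&(q[:,0]<a+.01)]
    if len(e)>5: l=e[e[:,1]<0];r=e[e[:,1]>0]; print(round(a,2),len(e),[ (h[:,1].mean().round(4),h[:,1].min().round(4),h[:,1].max().round(4),np.percentile(h[:,2],10).round(4)) for h in(l,r) if len(h)])
E
python3 tj.py
```

```text
[ 0.51252259 -0.27262125  0.13620651] 0.05213375449917831 6.720730885863304
4129 [ 0.04500339 -0.0305509  -0.018881  ] [0.10848975 0.03014885 0.00501973]
0.05 520 [(np.float64(-0.0247), np.float64(-0.0269), np.float64(-0.0236), np.float64(-0.0171)), (np.float64(0.025), np.float64(0.0239), np.float64(0.0273), np.float64(-0.0171))]
0.06 526 [(np.float64(-0.0249), np.float64(-0.0271), np.float64(-0.0238), np.float64(-0.0169)), (np.float64(0.0252), np.float64(0.0242), np.float64(0.0277), np.float64(-0.0171))]
0.07 677 [(np.float64(-0.0249), np.float64(-0.0286), np.float64(-0.0228), np.float64(-0.017)), (np.float64(0.0254), np.float64(0.0233), np.float64(0.0288), np.float64(-0.0169))]
0.08 759 [(np.float64(-0.0255), np.float64(-0.029), np.float64(-0.0233), np.float64(-0.0171)), (np.float64(0.0259), np.float64(0.0237), np.float64(0.0293), np.float64(-0.0169))]
0.09 773 [(np.float64(-0.0263), np.float64(-0.0299), np.float64(-0.024), np.float64(-0.017)), (np.float64(0.0263), np.float64(0.0244), np.float64(0.0298), np.float64(-0.017))]
0.1 623 [(np.float64(-0.027), np.float64(-0.0306), np.float64(-0.0248), np.float64(-0.0169)), (np.float64(0.0267), np.float64(0.0245), np.float64(0.0301), np.float64(-0.017))]
```

The tongs are held squarely: the jaws are symmetric about the tool axis, with the tips 108 mm ahead and the lower edge about 3.5 mm below the TCP. Moving over to the stone.

servo_tool([
  {"grip": 0.1, "dx": 0.2, "dy": -1.5, "dz": 0, "roll": 0},
  {"grip": 0.1, "dx": 0.2, "dy": -3, "dz": 0, "roll": 0},
  {"grip": 0.1, "dx": 0.2, "dy": -4, "dz": 0, "roll": 0},
  {"grip": 0.1, "dx": 0.2, "dy": -4, "dz": 0, "roll": 0},
  {"grip": 0.1, "dx": 0.2, "dy": -4, "dz": 0, "roll": 0},
  {"grip": 0.1, "dx": 0.2, "dy": -4, "dz": 0, "roll": 0},
  {"grip": 0.1, "dx": 0, "dy": -4, "dz": 0, "roll": 0},
  {"grip": 0.1, "dx": 0, "dy": -3, "dz": 0, "roll": 0},
])

```text
t: 18.45
position: [0.5395, 0.0045, 0.1323]
tool_rot: [1.0, -0.031, -0.002, -0.0]
contact_force: [0.4, -0.1, -1.1]
grip_width: 0.0519
finger_force: 6.7
```

servo_tool([
  {"grip": 0.1, "dx": 0, "dy": -2, "dz": 0, "roll": 0},
  {"grip": 0.1, "dx": 0, "dy": -1.5, "dz": 0, "roll": 0},
  {"grip": 0.1, "dx": 0, "dy": -0.5, "dz": 1, "roll": 0},
  {"grip": 0.1, "dx": 0, "dy": 0, "dz": 2, "roll": 0},
  {"grip": 0.1, "dx": 0, "dy": 0, "dz": 1, "roll": 0},
  {"grip": 0.1, "dx": 0, "dy": 0, "dz": 0, "roll": 0},
  {"grip": 0.1, "dx": 0, "dy": 0, "dz": 0, "roll": 0},
  {"grip": 0.1, "dx": 0, "dy": 0, "dz": 0, "roll": 0},
])

```text
t: 19.45
position: [0.5444, 0.0414, 0.0948]
tool_rot: [0.999, -0.032, 0.001, 0.0]
contact_force: [0.4, 0.5, -0.7]
grip_width: 0.0521
finger_force: 6.7
```

```bash
cat >> tj.py <<'E'
k=(f['depth']>0)&(abs(L[:,:,1])<.04)&(W[:,:,2]>.025)&(W[:,:,2]<.052)&(np.hypot(W[:,:,0]-.635,W[:,:,1]-.035)<.03)
q=L[k]; print('stone tool',len(q),q.mean(0),(q.min(0)+q.max(0))/2,np.ptp(q,axis=0),'world',W[k].mean(0), W[k].max(0)[2])
E
python3 tj.py
```

```text
[0.54441612 0.04135252 0.09478353] 0.05214324418755431 6.720551401376724
4134 [ 0.04502066 -0.03031944 -0.01880764] [0.10860616 0.03023393 0.00467374]
0.05 517 [(np.float64(-0.0247), np.float64(-0.0269), np.float64(-0.0235), np.float64(-0.017)), (np.float64(0.025), np.float64(0.0239), np.float64(0.0273), np.float64(-0.0169))]
0.06 525 [(np.float64(-0.0249), np.float64(-0.0272), np.float64(-0.0238), np.float64(-0.017)), (np.float64(0.0253), np.float64(0.0242), np.float64(0.0276), np.float64(-0.0169))]
0.07 682 [(np.float64(-0.0249), np.float64(-0.0285), np.float64(-0.0228), np.float64(-0.017)), (np.float64(0.0254), np.float64(0.0235), np.float64(0.0288), np.float64(-0.0169))]
0.08 761 [(np.float64(-0.0255), np.float64(-0.029), np.float64(-0.0233), np.float64(-0.017)), (np.float64(0.0259), np.float64(0.0238), np.float64(0.0294), np.float64(-0.0171))]
0.09 773 [(np.float64(-0.0263), np.float64(-0.0301), np.float64(-0.0241), np.float64(-0.017)), (np.float64(0.0263), np.float64(0.0244), np.float64(0.0299), np.float64(-0.0171))]
0.1 617 [(np.float64(-0.0269), np.float64(-0.0303), np.float64(-0.0249), np.float64(-0.017)), (np.float64(0.0267), np.float64(0.0247), np.float64(0.0302), np.float64(-0.017))]
stone tool 1284 [0.09210288 0.00264597 0.05405699] [0.09260803 0.00246294 0.05846166] [0.02555453 0.02520883 0.0217613 ] world [0.63625468 0.03283895 0.04088273] 0.04735863132526652
```

View pics/w3.png

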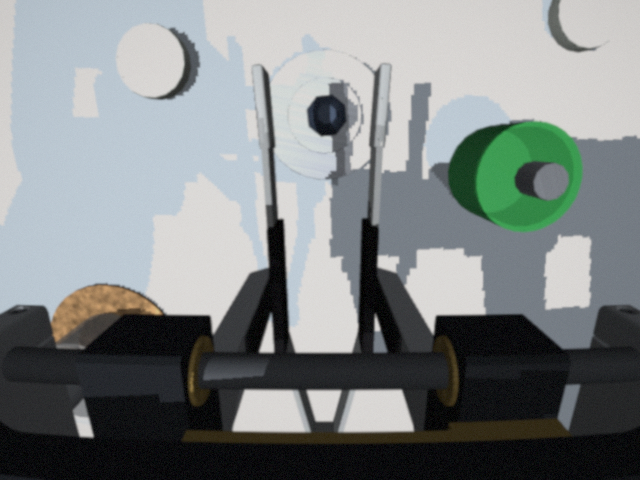

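The wrist view shows the stone at (326,115), between the open jaws at (262,105) and (382,105), 2.5 mm off to the side and 2 mm ahead. I'll correct that and go down to TCP z 0.0235.

servo_tool([
  {"grip": 0.1, "dx": 0.2, "dy": 0.25, "dz": 0.5, "roll": 0},
  {"grip": 0.1, "dx": 0, "dy": 0, "dz": 1.5, "roll": 0},
  {"grip": 0.1, "dx": 0, "dy": 0, "dz": 1.5, "roll": 0},
  {"grip": 0.1, "dx": 0, "dy": 0, "dz": 1.5, "roll": 0},
  {"grip": 0.1, "dx": 0, "dy": 0, "dz": 1.1, "roll": 0},
  {"grip": 0.1, "dx": 0, "dy": 0, "dz": 0.7, "roll": 0},
  {"grip": 0.1, "dx": 0, "dy": 0, "dz": 0.3, "roll": 0},
  {"grip": 0.1, "dx": 0, "dy": 0, "dz": 0, "roll": 0},
])

```text
t: 20.5
position: [0.5457, 0.039, 0.023]
tool_rot: [0.999, -0.032, 0.0, 0.0]
contact_force: [-0.4, 0.2, -1.0]
grip_width: 0.0523
finger_force: 6.7
```

servo_tool([
  {"grip": 0.05, "dx": 0, "dy": 0, "dz": 0, "roll": 0},
  {"grip": 0, "dx": 0, "dy": 0, "dz": 0, "roll": 0},
  {"grip": -0.05, "dx": 0, "dy": 0, "dz": 0, "roll": 0},
  {"grip": -0.1, "dx": 0, "dy": 0, "dz": 0, "roll": 0},
  {"grip": -0.15, "dx": 0, "dy": 0, "dz": 0, "roll": 0},
  {"grip": -0.25, "dx": 0, "dy": 0, "dz": 0, "roll": 0},
  {"grip": -0.4, "dx": 0, "dy": 0, "dz": 0, "roll": 0},
  {"grip": -0.6, "dx": 0, "dy": 0, "dz": 0, "roll": 0},
], force=30)

```text
t: 21.5
position: [0.5455, 0.0389, 0.023]
tool_rot: [0.999, -0.032, 0.0, 0.0]
contact_force: [0.5, -0.2, -1.1]
grip_width: 0.0397
finger_force: 30.0
```

servo_tool([
  {"grip": -0.6, "dx": 0, "dy": 0, "dz": 0, "roll": 0},
  {"grip": -0.6, "dx": 0, "dy": 0, "dz": 0, "roll": 0},
  {"grip": -0.6, "dx": 0, "dy": 0, "dz": 0, "roll": 0},
  {"grip": -0.6, "dx": 0, "dy": 0, "dz": 0, "roll": 0},
  {"grip": -0.6, "dx": 0, "dy": 0, "dz": -0.3, "roll": 0},
  {"grip": -0.6, "dx": 0, "dy": 0, "dz": -0.5, "roll": 0},
  {"grip": -0.6, "dx": 0, "dy": 0, "dz": -0.5, "roll": 0},
  {"grip": -0.6, "dx": 0, "dy": 0, "dz": -0.5, "roll": 0},
])

```text
t: 22.5
position: [0.5456, 0.039, 0.0415]
tool_rot: [0.999, -0.032, 0.0, 0.0]
contact_force: [-0.3, 0.5, -2.0]
grip_width: 0.0396
finger_force: 30.0
```

The grip is 39.6 mm with the jaws on the stone. The stand-off load rose by about 0.9 N, so the weight is carried. Lifting to about 0.15 m.

servo_tool([
  {"grip": -0.6, "dx": 0, "dy": 0, "dz": -0.7, "roll": 0},
  {"grip": -0.6, "dx": 0, "dy": 0, "dz": -1.3, "roll": 0},
  {"grip": -0.6, "dx": 0, "dy": 0, "dz": -2, "roll": 0},
  {"grip": -0.6, "dx": 0, "dy": 0, "dz": -2, "roll": 0},
  {"grip": -0.6, "dx": 0, "dy": 0, "dz": -2, "roll": 0},
  {"grip": -0.6, "dx": 0, "dy": 0, "dz": -2, "roll": 0},
  {"grip": -0.6, "dx": 0, "dy": 0, "dz": -1.3, "roll": 0},
  {"grip": -0.6, "dx": 0, "dy": 0, "dz": -0.7, "roll": 0},
])

```text
t: 23.5
position: [0.5459, 0.0389, 0.1621]
tool_rot: [0.999, -0.032, 0.001, 0.0]
contact_force: [0.1, 0.2, -1.6]
grip_width: 0.0403
finger_force: 30.0
```

servo_tool([
  {"grip": -0.6, "dx": 0, "dy": 0, "dz": -0.3, "roll": 0},
  {"grip": -0.6, "dx": 0, "dy": 0, "dz": 0, "roll": 0},
  {"grip": -0.6, "dx": 0, "dy": 0, "dz": 0, "roll": 0},
  {"grip": -0.6, "dx": 0, "dy": 0, "dz": 0, "roll": 0},
  {"grip": -0.6, "dx": 0, "dy": 0, "dz": 0, "roll": 0},
  {"grip": -0.6, "dx": 0, "dy": 0, "dz": 0, "roll": 0},
  {"grip": -0.6, "dx": 0, "dy": 0, "dz": 0, "roll": 0},
  {"grip": -0.6, "dx": 0, "dy": 0, "dz": 0, "roll": 0},
])

```text
t: 24.5
position: [0.5455, 0.039, 0.164]
tool_rot: [0.999, -0.032, 0.0, -0.0]
contact_force: [-0.6, -0.2, -2.0]
grip_width: 0.0401
finger_force: 30.0
```

Run:
```python
from h import *
s=arm.state(); print(s['position'],s['grip_width'],s['finger_force'])
f=grab('wrist');g=grab('side'); cv2.imwrite('pics/end.png',np.hstack([cv2.resize(f['image'],(400,300)),cv2.resize(g['image'],(400,300))])[:,:,::-1])
W=cloud(f); L=(W-np.array(s['position']))@R.from_quat(s['tool_rot']).as_matrix()
k=(f['depth']>0)&(abs(L[:,:,1])<.011)&(abs(L[:,:,0]-.09)<.03)&(W[:,:,2]>.09); q=L[k]; print(len(q),q.min(0),q.max(0),W[k][:,2].max())
```

```text
[0.54552172 0.03896551 0.16397207] 0.040068610726881664 29.95716691017151
2485 [ 0.07839844 -0.01096687 -0.02388036] [0.10413066 0.01099777 0.00465077] 0.1878608399536993
```

View pics/end.png

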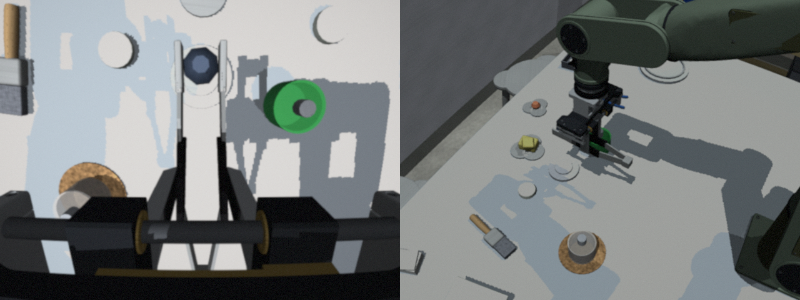

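The stone is held between the jaws (left panel, 201,65), with its top at z 0.187 and its underside at about 0.157. The cover stands upright on the mat (right panel, 582,248), and the other things haven't moved. Handing in.

```bash
python3 -c "
from workcell import arm
print(arm.sign_off())"
```

```text
the job is handed in; nothing more can be done
None
```

I handed the job in at about 24.5 s: the clear cover stands released on the cork mat, and the robot is squeezing the tongs at 30 N with the stone held about 157 mm above the table; the hand-in returned no verdict.

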